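# Toast tasting with a gluten-free box

### The job

The pale square toast is gluten-free, so deal with it before moving any other toast: lift the green box's lid until it stands upright, lay the pale square toast flat inside, and lower the lid fully shut. Then lay the golden square toast flat on the middle of the blue dish and the dark square toast flat on the middle of the white dish. Leave the round rusks where they lie.

Things in the scene. Friction and masses are not known exactly. Their poses are not given: they have to be found in the camera images.
- pale_toast_center (a point): pale cream square slice of toast, 42 x 42 x 14 mm, about 16 g, lying flat on the tray (tray floor 4 mm above the counter; tray rim 9 mm high). The point is the centre of the slice, half-way up; x and y run along its sides, z up
- golden_toast_center (a point): golden-orange square slice of toast, 42 x 42 x 14 mm, about 16 g, lying flat on the tray (tray floor 4 mm above the counter; tray rim 9 mm high). The point is the centre of the slice, half-way up; x and y run along its sides, z up
- dark_toast_center (a point): dark brown square slice of toast, 42 x 42 x 14 mm, about 16 g, lying flat on the tray (tray floor 4 mm above the counter; tray rim 9 mm high). The point is the centre of the slice, half-way up; x and y run along its sides, z up
- pale_rusk_center (a point): bystander: pale cream ROUND rusk, 46 mm across, 14 mm thick, on the same tray; the point is its centre, half-way up
- golden_rusk_center (a point): bystander: golden-orange ROUND rusk, 46 mm across, 14 mm thick, on the same tray; the point is its centre, half-way up
- blue_dish: flat round blue serving dish, 110 mm across, 6 mm thick, flat top without a rim, fixed; origin at the centre of its underside, on the counter
- white_dish: flat round white serving dish, 110 mm across, 6 mm thick, flat top without a rim, fixed; origin at the centre of its underside, on the counter
- box: green box, fixed, outside 150 mm (its x) x 170 mm (its y) x 50 mm high, walls and floor 5 mm thick, with an 8 mm thick hinged lid on top. Origin at the centre of its underside, on the counter. The hinge line runs along the box's y at box x = +75 mm, z = 50.5 mm (the side away from the robot); the lid opens upward there
- lid (a joint): angle of the box lid, rad: 0 shut (as it starts), 1.57 upright, stop at 1.8. A stiff hinge: the lid stays at any angle where it is left; about 2 N at the knob moves it
- lid_handle (a point): black round knob on the lid's upper face: head 28 mm across, 16 mm tall, on a thin stem, top 43 mm above the lid. The point is the middle of the head: 35 mm out from the lid's upper face, 120 mm from the hinge, 30 mm from the free edge, mid-width. Lid upright: it points away from the robot. Pinched along the box's y, it turns between the fingers as the lid swings
Things that resemble listed ones, but are neither listed nor needed, are in the scene too. What is shaped like the part that bears golden_toast_center but turquoise is not meant.

How it is judged:
On the way, in this order (a step that is already met when the one before it is completed fails the run):
1. the box lid is lifted to stand upright (at least 1.2 rad) (value of joint lid above 1.2 rad), for 0.1 s.
2. the pale square toast lies flat inside the open box, released (x of pale_toast_center in the frame of box between -0.06 and 0.06 m and y of pale_toast_center in the frame of box between -0.07 and 0.07 m and z of pale_toast_center in the frame of box below 0.018 m and angle between pale_toast_center's own z axis and vertical below 0.2 rad and value of joint lid above 0.8 rad and contact force between pale_toast and the fingers below 0.1 N), for 0.2 s.
3. the lid is lowered shut with the pale toast inside (x of pale_toast_center in the frame of box between -0.06 and 0.06 m and y of pale_toast_center in the frame of box between -0.07 and 0.07 m and z of pale_toast_center in the frame of box below 0.018 m and angle between pale_toast_center's own z axis and vertical below 0.2 rad and value of joint lid below 0.06 rad), for 0.2 s.
4. the golden toast lies on the blue dish and the dark toast on the white dish, released (horizontal distance between golden_toast_center and blue_dish below 0.015 m and z of golden_toast_center in the frame of blue_dish below 0.018 m and angle between each of golden_toast_center, dark_toast_center's own z axis and vertical below 0.2 rad and horizontal distance between dark_toast_center and white_dish below 0.015 m and z of dark_toast_center in the frame of white_dish below 0.018 m and contact force between each of pale_toast, golden_toast, dark_toast and the fingers below 0.1 N), for 0.2 s.
At the end, for the whole second after the job is handed in: Pale square toast flat in the box, lid shut (under 0.06 rad); golden square toast flat on the blue dish, dark one flat on the white dish, each within 15 mm of its centre; all released and at rest; round rusks within 25 mm of their start (all of step 3 and all of step 4 and linear speed of each of pale_toast, golden_toast, dark_toast below 0.02 m/s and distance of each of pale_rusk_center, golden_rusk_center from where it was at the start of the episode below 0.025 m); the robot touches nothing.
It fails at once if the golden or dark toast was moved (over 20 mm) before the pale one was shut in the box (lid open beyond 0.15 rad) (distance of any of golden_toast_center, dark_toast_center from where it was at the start of the episode above 0.02 m and value of joint lid above 0.15 rad).
It fails at once if a round rusk was moved by more than 25 mm (distance of any of pale_rusk_center, golden_rusk_center from where it was at the start of the episode above 0.025 m).
It also fails if it takes over 144 s, if anything falls off the work surface, if the arm or the gripper's body presses on something with over 40 N, if the wrist force passes 120 N, or if a joint passes its speed limit or range.

### The arm

A 7-joint arm with a two-finger parallel gripper is mounted at the origin on the work surface. World frame = base frame: x ahead of the robot, y to its left, z up, the work surface at z = 0. Lengths are in m, angles in rad, forces in N, time in s.
With the tool pointing down it reaches from about 0.425 to 0.925 m from the base axis. Payload 6.8 kg.
Tool frame: the origin (TCP) lies midway between the tips of the shut fingers; the grasp point (between the pads) lies bot.grip_point_offset behind it (bot.grip_point_offset is the distance from the TCP to the grasp point, in m); z points along the fingers, y is the line along which they close (so a half turn about z gives the same grasp; the last joint's range is limited). The gripper opens to 85 mm and grips with 20 to 120 N. Pads are 22 mm wide; open, the fingers measure 114 mm over their backs; the gripper's body (76 mm by 85 mm) begins 54 mm behind the grasp point. The pads swing forward as they close: fully open they stand 13 mm farther back than shut.
Start: joints at [-1.451, 0.477, 0.022, 1.555, -0.011, 1.109, -0.083], TCP at [0.152, 0.658, 0.231] pointing down, gripper open.
Joint ranges: [-2.96, 2.96], [-0.34, 2.1], [-1.41, 1.46], [0.24, 2.44], [-1.37, 4.51], [0.17, 1.92], [-2.96, 2.96]. Speed limits (rad/s): [2.39, 2.39, 3.14, 3.14, 3.14, 3.14, 3.14].

### API

Orientations are given as a unit quaternion [w, x, y, z].
In Python, from station import get_obs, cams, job, bot gives the robot as it stands.
- The arm moves only by the tool arm_command, never from a script. Its argument "rows" is a list that holds one entry, the list of rows, each a list of 5 numbers: the finger opening in mm, from 0 to 85.4, then the shift along the world's x, y, z in units of 60 mm (1.0 is 60 mm), then the turn about the world's z in units of 0.08 rad (1.0 is 0.08 rad). In form: [[[grip, x, y, z, turn], ...]]. A call has exactly 10 rows; each row shifts and turns the commanded pose from where the row before left it; what a row does not reach is not made up. A row lasts 1/8 s, in which the tool goes at most 62.5 mm and 10.7 degrees, less where a joint would pass 70% of its speed; a pose out of reach is approached as far as the arm can. A call with a number of a shift or a turn outside -1 to 1 is refused whole. A call with a gripper value outside its range is refused whole. The fingers move at their own pace and stop on an object; "newtons" is the grip in N (left out, the last holds). Time passes only in rows, so rows that do not move let the fingers close, or fill a call up. It gives the time, the measured TCP pose, the force, the opening and the grip force at its end, in the units of the state.
- get_obs(): the state, without advancing time (a new reading comes with each control period).
- cams.read_camera(name): name is "side" or "top"; returns the picture (400x640x3 uint8, red, green, blue); there is no depth.
- cams.camera_params(name): a dict with "K" (3x3 intrinsics, pixels), "extrinsics" (4x4, takes a point from camera to world coordinates). Camera axes: x right, y down, z forward; pixel columns grow to the right and rows downward; lengths in m; the calibration is good to about 2 mm. A picture is of the moment at which its call begins. camera_params takes no time and is no camera call.
- job.hand_in(): hands the job in; it is judged then, once.
The state is a dict: "t": time; "q": joint angles; "joint_vel": joint speeds; "joint_torque": joint torques, N m; "eef_pos": TCP position; "tool_rot": TCP orientation; "contact_force": force on the tool from outside, world axes, zero at the start; "torque": the same for the moment, N m; "gripper_width": opening from 0.0 (shut) to 1.0 (fully open); "grasp_force": force on a finger pad.
Only numpy, scipy, OpenCV 4.12 (cv2) and the standard library are available. Lean on these libraries where they do the work, as an engineer would, in place of code of your own. Each camera call takes 0.05 s, during which the arm holds its last target. There are 200 camera calls.

## Working session

There is one attempt and no reset: what is moved stays moved. The work goes in short steps, Python scripts to look and compute and a tool call to move; the robot and the scene stay as the last step left them, time stands still between calls to the robot, and variables do not carry over. Pictures are saved under pics/ and viewed, at most 14 in all, crops included, and the job is handed in when it is done.

Besides the shell and the picture viewer there is one more tool, called after ">>>" in YAML: its name, and indented under it one key for each argument. arm_command: Moves the arm, as the interface text tells. Its arguments: {"type":"object","properties":{"rows":{"type":"array"},"newtons":{"type":"number"}},"required":["rows"]}

```bash
mkdir -p pics; ls
python3 - <<'E'
from station import get_obs,cams,job,bot
import cv2
for n in("top","side"):
    cv2.imwrite(f"pics/{n}0.png",cams.read_camera(n)[:,:,::-1]); p=cams.camera_params(n); print(n,p["K"],p["extrinsics"])
print(bot.grip_point_offset,get_obs())
E
```

```text
pics
top [[453.177219     0.         322.14127357]
 [  0.         453.177219   189.92887666]
 [  0.           0.           1.        ]] [[-0.02385639 -0.97959696  0.19955118  0.30234554]
 [-0.99970998  0.02403351 -0.00153503 -0.00138437]
 [-0.0032922  -0.19952993 -0.9798862   1.08035389]
 [ 0.          0.          0.          1.        ]]
side [[478.80367359   0.         310.00317713]
 [  0.         478.80367359 202.05490176]
 [  0.           0.           1.        ]] [[-0.99815335 -0.043216    0.04268802  0.4541561 ]
 [-0.06012231  0.60253029 -0.79582822  0.87090768]
 [ 0.00867169 -0.7969251  -0.60401588  0.74805781]
 [ 0.          0.          0.          1.        ]]
0.0187 {'t': 0.1, 'q': array([-1.45107688,  0.47772716,  0.0223334 ,  1.5563525 , -0.0115211 ,
        1.10930923, -0.08306107]), 'joint_vel': array([ 6.43172121e-04, -1.46495925e-03,  9.35925997e-05, -2.80944695e-03,
       -1.05689706e-03,  1.58891281e-04,  3.30578778e-04]), 'joint_torque': array([ 4.41991506e-03, -5.97764003e+01,  1.61332805e+00, -2.81958282e+01,
        1.27805976e-02,  4.90018545e-03, -1.17969336e-05]), 'eef_pos': array([0.15232911, 0.6570333 , 0.23041627]), 'tool_rot': array([-4.56424869e-05,  1.13634811e-01,  9.93522236e-01, -8.33032435e-04]), 'contact_force': array([ 0.5651309 ,  0.82728932, -0.24326152]), 'torque': array([ 0.01965522, -0.01937713, -0.01562884]), 'grasp_force': 0.0, 'gripper_width': 0.9980126428519563}
```

View pics/top0.png

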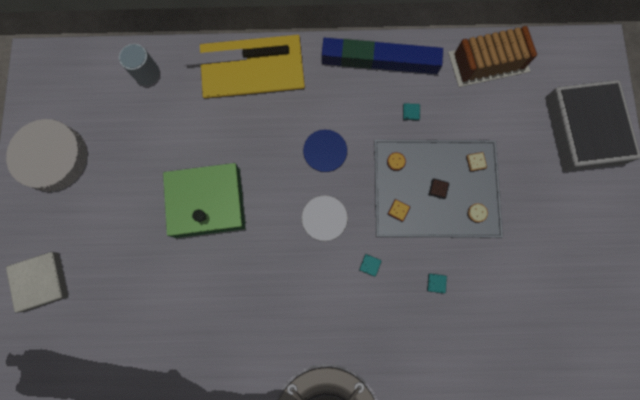

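View pics/side0.png

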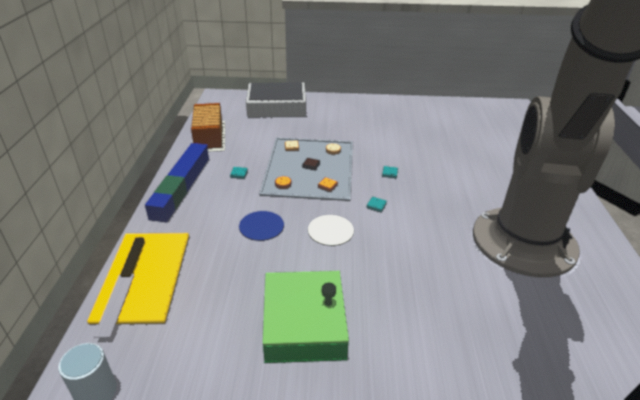

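The top view (pixels x,y) shows these candidates:
- **Pale:** square at (477,162), round rusk at (478,213).
- **Golden:** square at (399,210), round rusk at (396,161).
- **Dark:** square at (439,188).
- **Turquoise decoys:** (371,265), (437,283) and (412,112).
- **Dishes:** blue (325,151), white (325,218). The white bowl at (43,154) and the blue tub at (382,56) are distractors.
- **Green box:** (203,200), knob (200,216).

My choices are pale (477,162), golden (399,210) and dark (439,188). I'll check them in a crop and measure.

```bash
cat > h.py <<'E'
import numpy as np,cv2
from station import get_obs,cams,job,bot
def P(n):
    p=cams.camera_params(n); return np.array(p["K"]),np.array(p["extrinsics"])
def ray(n,uv):
    K,E=P(n); d=E[:3,:3]@np.linalg.solve(K,[uv[0],uv[1],1.]); return E[:3,3],d
def plane(n,uv,z):
    o,d=ray(n,uv); return o+d*(z-o[2])/d[2]
def tri(a,b):
    (o1,d1),(o2,d2)=ray("top",a),ray("side",b)
    s=np.linalg.lstsq(np.c_[d1,-d2],o2-o1,rcond=None)[0]
    p,q=o1+s[0]*d1,o2+s[1]*d2
    return (p+q)/2,np.linalg.norm(p-q)
def proj(n,X):
    K,E=P(n); c=K@(E[:3,:3].T@(np.asarray(X)-E[:3,3])); return c[:2]/c[2]
def blob(im,lo,hi,near,r=25):
    hsv=cv2.cvtColor(im,cv2.COLOR_RGB2HSV); m=cv2.inRange(hsv,np.array(lo),np.array(hi))
    w=np.zeros_like(m); cv2.circle(w,tuple(int(v) for v in near),r,255,-1); m&=w
    c=cv2.findContours(m,cv2.RETR_EXTERNAL,cv2.CHAIN_APPROX_NONE)[0]
    return max(c,key=cv2.contourArea) if c else None
def cen(c):
    m=cv2.moments(c); return np.array([m["m10"]/m["m00"],m["m01"]/m["m00"]])
E
python3 - <<'E'
from h import *
T=cv2.imread("pics/top0.png")[:,:,::-1];S=cv2.imread("pics/side0.png")[:,:,::-1]
cv2.imwrite("pics/crop0.png",np.hstack([cv2.resize(T[130:245,365:510],None,fx=3,fy=3),cv2.resize(S[130:205,255:360],(365,345))])[:,:,::-1])
hT=cv2.cvtColor(np.ascontiguousarray(T),cv2.COLOR_RGB2HSV);hS=cv2.cvtColor(np.ascontiguousarray(S),cv2.COLOR_RGB2HSV)
for k,a,b in [("pale",(477,162),(291,146)),("golden",(399,210),(328,184)),("dark",(439,188),(311,164)),("prusk",(478,213),(333,149)),("grusk",(396,161),(283,182)),("blue",(325,151),(262,226)),("white",(325,218),(331,230)),("knob",(200,216),(329,290)),("lid",(190,185),(300,310)),("tray",(450,160),(300,165)),("counter",(300,300),(400,300))]:
    print(k,hT[a[1],a[0]],hS[b[1],b[0]])
E
```

```text
pale [ 27  52 141] [ 22  74 221]
golden [ 22 156 141] [ 20 192 234]
dark [ 8 97 50] [ 4 74 76]
prusk [ 29  47 142] [ 24  64 224]
grusk [ 21 160 139] [ 20 194 235]
blue [113 155  89] [114 157 145]
white [105   7 147] [ 30   4 234]
knob [60 21 37] [64 31 66]
lid [ 51  96 127] [ 52 114 206]
tray [103  17 107] [104  28 173]
counter [125  14 107] [117  14 184]
```

View pics/crop0.png

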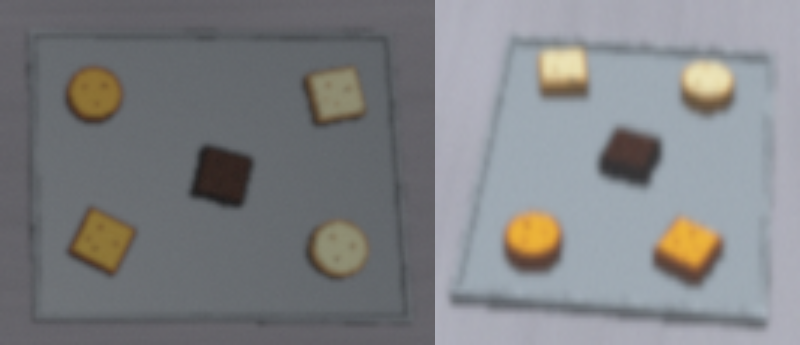

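The crop confirms it: pale square top right of the tray, golden square bottom left, dark square in the middle, and both rusks round. Next I'll triangulate.

```bash
cat > m.py <<'E'
from h import *
O={"pale":((12,30,105),(38,110,255),(12,30,150),(38,140,255),(477,162),(291,146),16),
"golden":((12,112,70),(30,255,255),(12,150,120),(30,255,255),(399,210),(328,184),16),
"dark":((0,25,0),(179,255,85),(0,25,0),(179,255,110),(439,188),(311,164),16),
"prusk":((12,30,105),(38,110,255),(12,30,150),(38,140,255),(478,213),(333,149),16),
"grusk":((12,112,70),(30,255,255),(12,150,120),(30,255,255),(396,161),(283,182),16),
"blue":((105,90,30),(125,255,255),(105,90,30),(125,255,255),(325,151),(262,226),30),
"white":((0,0,125),(179,12,255),(0,0,215),(179,12,255),(325,218),(331,230),30),
"knob":((0,0,0),(179,255,60),(0,0,0),(179,255,110),(200,214),(329,290),11),
"lid":((40,60,95),(70,255,255),(40,70,150),(70,255,255),(203,200),(305,310),65)}
if __name__=="__main__":
  T=cams.read_camera("top");S=cams.read_camera("side")
  for k,(a,b,c,d,ut,us,r) in O.items():
    ct=blob(T,a,b,ut,r);cs=blob(S,c,d,us,r)
    X,g=tri(cen(ct),cen(cs))
    z={"blue":.006,"white":.006,"knob":.093,"lid":.058}.get(k,.018)
    q=np.array([plane("top",p,z)[:2] for p in ct[:,0]],np.float32)
    rt=cv2.minAreaRect(q*1000)
    print(k,"px",cen(ct).round(1),cen(cs).round(1),"tri",X.round(4),"gap%.4f"%g,"top@z",plane("top",cen(ct),z)[:2].round(4),"side@z",plane("side",cen(cs),z)[:2].round(4),"rect",np.round(rt[0]),np.round(rt[1]),round(rt[2],1))
E
python3 m.py
```

```text
pale px [477.1 160.4] [291.3 143.9] tri [ 0.5812 -0.3803  0.0158] gap0.0035 top@z [ 0.5824 -0.3798] side@z [ 0.5791 -0.3756] rect [ 583. -380.] [40. 40.] 10.1
golden px [398.5 210. ] [327.5 182.9] tri [ 0.4652 -0.1832  0.0151] gap0.0019 top@z [ 0.4657 -0.1828] side@z [ 0.4642 -0.1786] rect [ 466. -183.] [38. 38.] 61.3
dark px [438.8 188. ] [310.9 162.2] tri [ 0.5158 -0.2828  0.0153] gap0.0023 top@z [ 0.5165 -0.2822] side@z [ 0.5145 -0.278 ] rect [ 516. -282.] [38. 38.] 73.8
prusk px [478.3 212. ] [332.8 146.8] tri [ 0.4554 -0.3716  0.016 ] gap0.0024 top@z [ 0.4563 -0.3711] side@z [ 0.4543 -0.3678] rect [ 457. -370.] [42. 44.] 84.5
grusk px [396.  160.9] [282.7 181. ] tri [ 0.5858 -0.184   0.0149] gap0.0019 top@z [ 0.586  -0.1835] side@z [ 0.5843 -0.1791] rect [ 586. -184.] [39. 41.] 87.0
blue px [324.8 150.2] [261.  225.2] tri [ 0.6209 -0.0119  0.0016] gap0.0021 top@z [ 0.6207 -0.0119] side@z [ 0.6189 -0.0063] rect [621. -11.] [106. 105.] 88.6
white px [324.1 217.7] [330.4 229.2] tri [ 0.4525 -0.006   0.0039] gap0.0022 top@z [ 0.4533 -0.0061] side@z [ 0.4515 -0.0032] rect [453.  -6.] [105. 106.] 88.6
knob px [199.4 215.7] [328.4 291. ] tri [0.4518 0.2695 0.0894] gap0.0017 top@z [0.4521 0.2684] side@z [0.451 0.273] rect [452. 268.] [31. 23.] 45.0
lid px [201.3 198.9] [303.7 307.7] tri [0.4968 0.2772 0.049 ] gap0.0023 top@z [0.4963 0.2747] side@z [0.4951 0.2851] rect [498. 275.] [149. 169.] 6.1
```

Heights agree with the text to about 3 mm. The box yaw is about 6.1° and the knob is at (0.452, 0.269). Moving above the knob.

>>> arm_command:
  rows:
    - [[60, 0.55, -0.72, -0.15, 0.46], [60, 0.55, -0.72, -0.15, 0.46], [60, 0.55, -0.72, -0.15, 0.46], [60, 0.55, -0.72, -0.15, 0.46], [60, 0.55, -0.72, -0.15, 0.46], [60, 0.55, -0.72, -0.15, 0.46], [60, 0.55, -0.72, -0.15, 0.46], [60, 0.55, -0.72, -0.15, 0.46], [60, 0.55, -0.72, -0.15, 0.46], [60, 0, 0, 0, 0]]
  newtons: 30

```text
t: 1.45
eef_pos: [0.4518, 0.2637, 0.1497]
tool_rot: [-0.0, -0.048, 0.999, -0.001]
contact_force: [-1.2, -0.2, 0.2]
gripper_width: 0.701
grasp_force: 0.0
```

```bash
cat > see.py <<'E'
import sys
from h import *
n=sys.argv[1]
T=cams.read_camera("top");S=cams.read_camera("side")
i=[int(v) for v in sys.argv[2:]]
def c(im,u,v,w=60): 
    u=max(w,u);v=max(int(w*.75),v); return cv2.resize(im[v-int(w*.75):v+int(w*.75),u-w:u+w],(400,300),interpolation=cv2.INTER_CUBIC)
cv2.imwrite(f"pics/{n}.png",np.hstack([c(T,i[0],i[1]),c(S,i[2],i[3])])[:,:,::-1])
o=get_obs();print(o["t"],o["eef_pos"].round(4),o["tool_rot"].round(3),o["gripper_width"],o["contact_force"].round(1),o["grasp_force"])
E
python3 see.py a1 200 210 325 270
```

```text
1.55 [0.4495 0.2685 0.1502] [-0.    -0.051  0.999  0.   ] 0.703323647671812 [-1.1 -0.1  0.3] 0.0
```

View pics/a1.png

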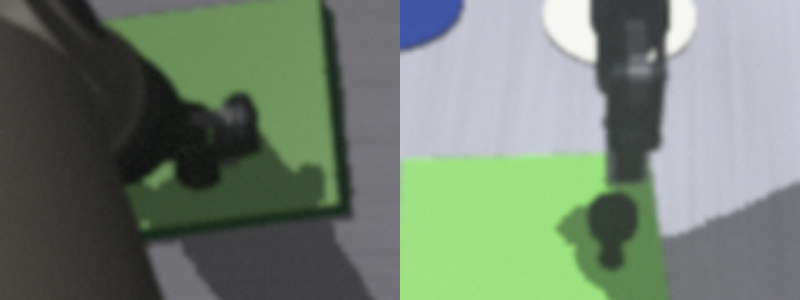

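The gripper is centred over the knob: the fingers straddle it at about (200,216) in the top view, and the side view shows the knob right below them. Descend and pinch.

>>> arm_command:
  rows:
    - [[60, 0.05, 0, -0.3, 0], [60, 0, 0, -0.4, 0], [60, 0, 0, -0.4, 0], [60, 0, 0, -0.22, 0], [60, 0, 0, 0, 0], [20, 0, 0, 0, 0], [20, 0, 0, 0, 0], [20, 0, 0, 0, 0], [20, 0, 0, 0, 0], [20, 0, 0, 0, 0]]
  newtons: 35

```text
t: 2.8
eef_pos: [0.4529, 0.2697, 0.0721]
tool_rot: [0.001, -0.052, 0.999, 0.001]
contact_force: [-0.9, 1.9, 5.4]
gripper_width: 0.308
grasp_force: 34.3
```

Knob gripped at 26 mm opening. Lift along the arc in 0.1 rad steps.

>>> arm_command:
  rows:
    - [[20, 0.081, 0.009, 0.197, 0], [20, 0.1, 0.011, 0.187, 0], [20, 0.12, 0.013, 0.175, 0], [20, 0.134, 0.014, 0.163, 0], [20, 0.15, 0.016, 0.15, 0], [20, 0.164, 0.017, 0.132, 0], [20, 0.177, 0.019, 0.117, 0], [20, 0.187, 0.02, 0.097, 0], [20, 0.197, 0.021, 0.078, 0], [20, 0.202, 0.021, 0.058, 0]]

```text
t: 4.05
eef_pos: [0.5424, 0.2791, 0.1533]
tool_rot: [-0.001, -0.052, 0.999, 0.0]
contact_force: [-3.8, 4.3, 0.1]
gripper_width: 0.313
grasp_force: 35.1
```

>>> arm_command:
  rows:
    - [[20, 0.209, 0.022, 0.037, 0], [20, 0.21, 0.022, 0.017, 0], [20, 0.21, 0.022, -0.005, 0], [20, 0.21, 0.022, -0.025, 0], [20, 0.205, 0.022, -0.048, 0], [20, 0, 0, 0, 0], [20, 0, 0, 0, 0], [60, 0, 0, 0, 0], [60, 0, 0, 0, 0], [60, 0, 0, 0, 0]]

```text
t: 5.3
eef_pos: [0.6059, 0.284, 0.1506]
tool_rot: [-0.0, -0.051, 0.999, -0.001]
contact_force: [0.5, 0.0, -0.4]
gripper_width: 0.702
grasp_force: 0.0
```

```bash
python3 see.py a2 190 185 300 270
```

```text
5.4 [0.6058 0.2845 0.1507] [-0.    -0.051  0.999 -0.   ] 0.6965962153090784 [-0.1 -0.2 -0.1] 0.0
```

View pics/a2.png

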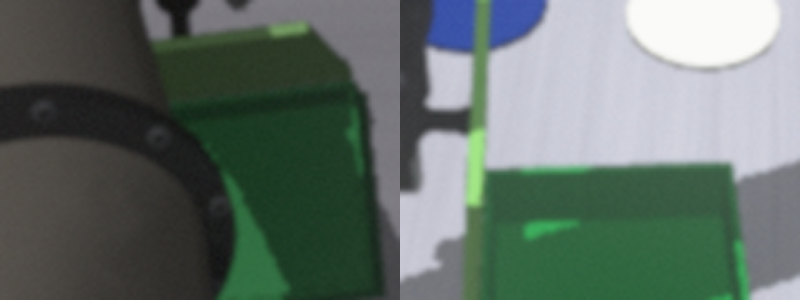

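The lid stands upright, with its edge on at about (478,100) in the side half, and the box is open. Rise, then travel to above the pale toast.

>>> arm_command:
  rows:
    - [[60, 0, 0, 0.83, 0], [60, 0, 0, 0.83, 0], [60, 0, 0, 0.83, 0], [60, 0, -0.9, 0, 0], [60, 0, -0.9, 0, 0], [60, 0, -0.9, 0, 0], [60, 0, -0.9, 0, 0], [60, 0, -0.9, 0, 0], [60, 0, -0.9, 0, 0], [60, 0, -0.9, 0, 0]]

```text
t: 6.65
eef_pos: [0.6055, -0.0948, 0.3004]
tool_rot: [0.0, -0.052, 0.999, -0.0]
contact_force: [0.1, 0.1, 0.2]
gripper_width: 0.703
grasp_force: 0.0
```

>>> arm_command:
  rows:
    - [[60, -0.1, -0.8, 0, 0.2], [60, -0.1, -0.8, 0, 0.2], [60, -0.1, -0.8, 0, 0.2], [60, -0.1, -0.8, 0, 0.2], [60, 0, -0.8, -0.5, 0.1], [60, 0, -0.79, -0.5, 0], [60, 0, 0, -0.8, 0], [60, 0, 0, -0.8, 0], [60, 0, 0, -0.8, 0], [60, 0, 0, 0, 0]]

```text
t: 7.9
eef_pos: [0.5791, -0.3785, 0.0923]
tool_rot: [-0.004, -0.088, 0.996, 0.002]
contact_force: [0.3, 0.0, 0.3]
gripper_width: 0.706
grasp_force: 0.0
```

```bash
python3 see.py a3 477 162 291 140
python3 - <<'E'
from h import *
print(proj("side",[.581,-.38,.1]),proj("side",[.581,-.38,.018]))
E
```

```text
8.0 [ 0.5822 -0.3809  0.0975] [ 0.    -0.088  0.996 -0.   ] 0.6998465456216827 [-0.9 -0.4  0.9] 0.0
[290.39450162 118.58234682] [290.83193962 143.14951935]
```

View pics/a3.png

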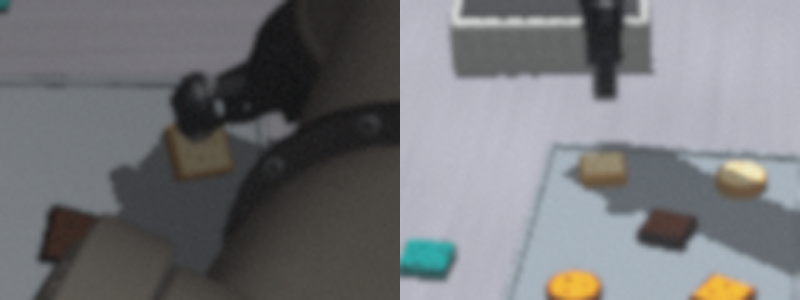

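The side half shows the finger directly above the pale toast (302,165 below 303,90). Descend and grip gently.

>>> arm_command:
  rows:
    - [[60, 0, 0, -0.4, 0], [60, 0, 0, -0.4, 0], [60, 0, 0, -0.4, 0], [60, 0, 0, -0.3, 0], [60, 0, 0, 0, 0], [60, 0, 0, 0, 0], [35, 0, 0, 0, 0], [35, 0, 0, 0, 0], [35, 0, 0, 0, 0], [35, 0, 0, 0, 0]]
  newtons: 25

```text
t: 9.25
eef_pos: [0.5827, -0.3809, 0.0077]
tool_rot: [0.001, -0.088, 0.996, -0.001]
contact_force: [-0.8, 0.2, 7.0]
gripper_width: 0.485
grasp_force: 26.1
```

Gripped at 41 mm. Lift and carry it to above the box.

>>> arm_command:
  rows:
    - [[35, 0, 0, 0.3, 0], [35, 0, 0, 0.9, 0], [35, 0, 0, 0.9, 0], [35, 0, 0.4, 0.3, 0], [35, -0.2, 0.9, 0, -0.1], [35, -0.2, 0.9, 0, -0.1], [35, -0.2, 0.9, 0, -0.1], [35, -0.2, 0.9, 0, -0.1], [35, -0.2, 0.9, 0, -0.1], [35, -0.2, 0.9, 0, -0.1]]

```text
t: 10.5
eef_pos: [0.5094, -0.0307, 0.1514]
tool_rot: [0.001, -0.063, 0.998, 0.0]
contact_force: [0.8, 0.6, 0.2]
gripper_width: 0.483
grasp_force: 25.5
```

>>> arm_command:
  rows:
    - [[35, -0.2, 0.9, 0, -0.1], [35, -0.21, 0.9, 0, -0.1], [35, 0, 0.9, 0, -0.1], [35, 0, 0.9, 0, 0], [35, 0, 0.9, 0, 0], [35, 0, 0.62, 0, 0], [35, 0, 0, 0, 0], [35, 0, 0, 0, 0], [35, 0, 0, -0.4, 0], [35, 0, 0, 0, 0]]

```text
t: 11.75
eef_pos: [0.4844, 0.2724, 0.1254]
tool_rot: [-0.001, -0.05, 0.999, -0.001]
contact_force: [0.2, -0.4, -0.3]
gripper_width: 0.487
grasp_force: 25.5
```

```bash
python3 see.py a4 190 185 300 280
```

```text
11.85 [0.4856 0.2737 0.1269] [-0.    -0.051  0.999 -0.   ] 0.48273053981111863 [-0.1 -0.6  0.1] 25.509633421897888
```

View pics/a4.png

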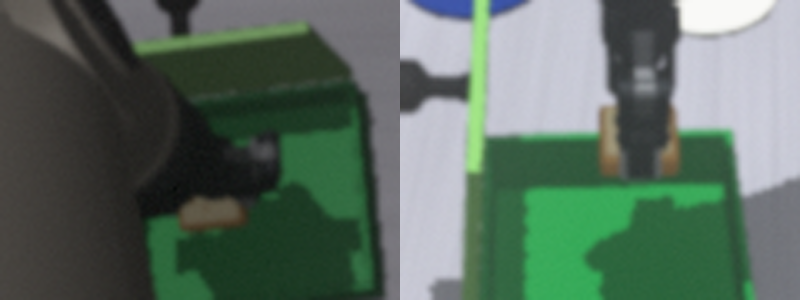

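The toast is held level at about (640,140) in the crop, over the box interior and clear of the lid. Lower and release.

>>> arm_command:
  rows:
    - [[35, 0, 0, -0.5, 0], [35, 0, 0, -0.5, 0], [35, 0, 0, -0.5, 0], [35, 0, 0, -0.3, 0], [35, 0, 0, -0.12, 0], [35, 0, 0, 0, 0], [60, 0, 0, 0, 0], [60, 0, 0, 0, 0], [60, 0, 0, 0, 0], [60, 0, 0, 0, 0]]

```text
t: 13.1
eef_pos: [0.4853, 0.2749, 0.0113]
tool_rot: [0.0, -0.052, 0.999, 0.0]
contact_force: [-1.0, 0.2, -0.1]
gripper_width: 0.703
grasp_force: 0.0
```

>>> arm_command:
  rows:
    - [[60, 0, 0, 0.2, 0], [60, 0, 0, 0.5, 0], [60, 0, 0, 0.9, 0], [60, 0, 0, 0.9, 0], [60, 0, 0, 0.9, 0], [60, 0, 0, 0.9, 0], [60, 0, 0, 0.6, 0], [60, 0, 0, 0, 0], [60, 0, 0, 0, 0], [60, 0, 0, 0, 0]]

```text
t: 14.35
eef_pos: [0.4844, 0.2743, 0.3038]
tool_rot: [-0.001, -0.052, 0.999, -0.001]
contact_force: [-0.2, 0.8, -0.4]
gripper_width: 0.703
grasp_force: 0.0
```

```bash
python3 see.py a5 190 185 300 280
```

```text
14.45 [0.4847 0.2745 0.304 ] [-0.001 -0.052  0.999 -0.001] 0.701930492635179 [-0.2 -0.3  0. ] 0.0
```

View pics/a5.png

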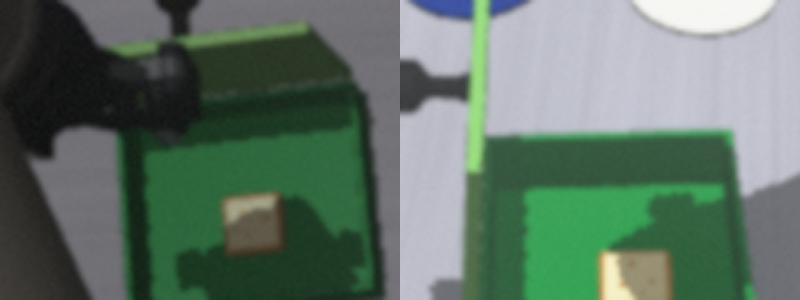

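The pale toast lies flat on the box floor at about (252,222) in the top half. Go back to the knob, where I released it, and pinch it again.

>>> arm_command:
  rows:
    - [[60, 0.5, 0.05, 0, 0], [60, 0.7, 0.06, 0, 0], [60, 0.82, 0.06, 0, 0], [60, 0, 0, 0, 0], [60, 0, 0, -0.5, 0], [60, 0, 0, -0.8, 0], [60, 0, 0, -0.8, 0], [60, 0, 0, -0.45, 0], [60, 0, 0, 0, 0], [60, 0, 0, 0, 0]]

```text
t: 15.7
eef_pos: [0.6068, 0.2854, 0.1534]
tool_rot: [0.001, -0.052, 0.999, 0.0]
contact_force: [0.2, 0.4, 0.3]
gripper_width: 0.704
grasp_force: 0.0
```

>>> arm_command:
  rows:
    - [[20, 0, 0, 0, 0], [20, 0, 0, 0, 0], [20, 0, 0, 0, 0], [20, 0, 0, 0, 0], [20, 0, 0, 0, 0], [20, -0.205, -0.022, 0.048, 0], [20, -0.21, -0.022, 0.025, 0], [20, -0.21, -0.022, 0.005, 0], [20, -0.21, -0.022, -0.017, 0], [20, -0.209, -0.022, -0.037, 0]]
  newtons: 35

```text
t: 16.95
eef_pos: [0.5429, 0.2792, 0.1542]
tool_rot: [0.0, -0.052, 0.999, 0.001]
contact_force: [1.9, 4.3, 2.2]
gripper_width: 0.311
grasp_force: 34.8
```

>>> arm_command:
  rows:
    - [[20, -0.202, -0.021, -0.058, 0], [20, -0.197, -0.021, -0.078, 0], [20, -0.187, -0.02, -0.097, 0], [20, -0.177, -0.019, -0.117, 0], [20, -0.164, -0.017, -0.132, 0], [20, -0.15, -0.016, -0.15, 0], [20, -0.134, -0.014, -0.163, 0], [20, -0.12, -0.013, -0.175, 0], [20, -0.1, -0.011, -0.187, 0], [20, -0.081, -0.009, -0.25, 0]]

```text
t: 18.2
eef_pos: [0.4528, 0.2697, 0.0696]
tool_rot: [0.0, -0.052, 0.999, 0.001]
contact_force: [-2.7, -2.5, 51.0]
gripper_width: 0.306
grasp_force: 40.3
```

>>> arm_command:
  rows:
    - [[20, 0, 0, 0, 0], [20, 0, 0, 0, 0], [20, 0, 0, 0, 0], [60, 0, 0, 0, 0], [60, 0, 0, 0, 0], [60, 0, 0, 0, 0], [60, 0, 0, 0.6, 0], [60, 0, 0, 0.7, 0], [60, 0, 0, 0.7, 0], [60, 0, 0, 0, 0]]

```text
t: 19.45
eef_pos: [0.4547, 0.2695, 0.192]
tool_rot: [0.002, -0.051, 0.999, 0.002]
contact_force: [0.3, 0.4, -0.8]
gripper_width: 0.707
grasp_force: 0.0
```

```bash
python3 see.py a6 200 195 310 300; python3 m.py | grep -E "knob|lid|golden|dark"
```

```text
19.55 [0.4527 0.2684 0.1889] [-0.    -0.052  0.999 -0.   ] 0.7018879504209511 [ 0.3 -0.3  0.1] 0.0Traceback (most recent call last):
  File "m.py", line 15, in <module>
    X,g=tri(cen(ct),cen(cs))
            ~~~^^^^
  File "h.py", line 22, in cen
    m=cv2.moments(c); return np.array([m["m10"]/m["m00"],m["m01"]/m["m00"]])
                                       ~~~~~~~~^~~~~~~~~
ZeroDivisionError: float division by zero
```

View pics/a6.png

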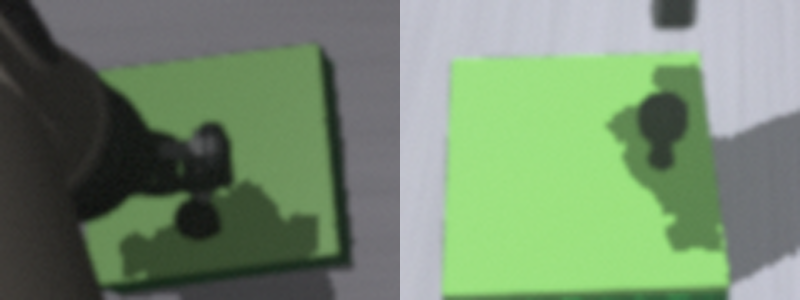

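The lid is shut: the 51 N at the end was it reaching its stop, and the knob is back at (661,117) in the crop. On to the golden toast.

>>> arm_command:
  rows:
    - [[55, 0.02, -0.75, 0, -0.76], [55, 0.02, -0.75, 0, -0.76], [55, 0.02, -0.75, 0, -0.76], [55, 0.02, -0.75, 0, -0.76], [55, 0.02, -0.75, 0, -0.76], [55, 0.02, -0.75, 0, -0.76], [55, 0.02, -0.75, -0.3, -0.76], [55, 0.02, -0.75, -0.4, -0.76], [55, 0.02, -0.75, -0.4, -0.75], [55, 0.04, -0.77, -0.4, -0.75]]

```text
t: 20.9
eef_pos: [0.4652, -0.1835, 0.0972]
tool_rot: [-0.001, 0.25, 0.968, -0.0]
contact_force: [0.9, 0.5, 0.1]
gripper_width: 0.643
grasp_force: 0.0
```

```bash
python3 see.py a7 400 200 325 170
python3 - <<'E'
from h import *
from m import O
S=cams.read_camera("side")
for k in("knob","golden","dark","prusk","grusk"):
    c=blob(S,*O[k][2:4],O[k][5],O[k][6]); print(k,cen(c).round(1))
E
```

```text
21.0 [ 0.463  -0.1875  0.0962] [-0.002  0.253  0.967 -0.002] 0.6428285132395098 [-0.8 -0.7 -0.2] 0.0
knob [328.3 291. ]
golden [327.7 182.3]
dark [311.  162.3]
prusk [330.4 146.6]
grusk [282.7 181. ]
```

View pics/a7.png

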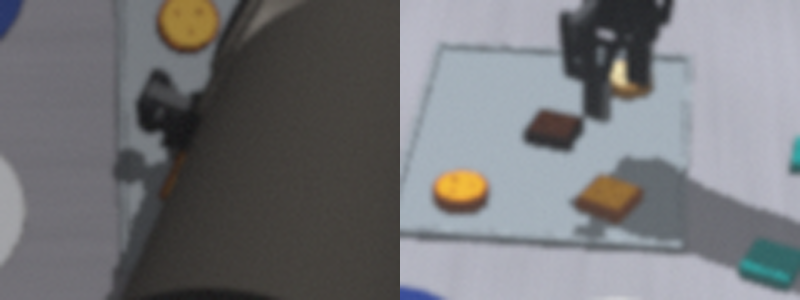

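The knob pixel matches the start, so the lid is fully shut. The gripper is over the golden toast at (610,198). Descend and grip.

>>> arm_command:
  rows:
    - [[55, 0, 0, 0, 0], [55, 0, 0, -0.4, 0], [55, 0, 0, -0.4, 0], [55, 0, 0, -0.4, 0], [55, 0, 0, -0.32, 0], [55, 0, 0, 0, 0], [35, 0, 0, 0, 0], [35, 0, 0, 0, 0], [35, 0, 0, 0, 0], [35, 0, 0, 0, 0]]
  newtons: 25

```text
t: 22.3
eef_pos: [0.4669, -0.1823, 0.0087]
tool_rot: [0.001, 0.249, 0.969, 0.0]
contact_force: [-1.1, 1.1, 7.5]
gripper_width: 0.487
grasp_force: 26.4
```

>>> arm_command:
  rows:
    - [[35, 0, 0, 0.4, 0], [35, 0, 0, 0.7, 0], [35, 0, 0, 0.4, 0], [35, 0.4, 0.45, 0, 0], [35, 0.55, 0.6, 0, 0], [35, 0.55, 0.6, 0, 0], [35, 0.55, 0.6, 0, 0], [35, 0.52, 0.6, 0, 0], [35, 0, 0, 0, 0], [35, 0, 0, -0.5, 0]]

```text
t: 23.55
eef_pos: [0.6222, -0.0116, 0.0695]
tool_rot: [0.002, 0.249, 0.969, 0.001]
contact_force: [0.1, -0.5, -1.5]
gripper_width: 0.481
grasp_force: 25.7
```

>>> arm_command:
  rows:
    - [[35, 0, 0, -0.4, 0], [35, 0, 0, -0.33, 0], [35, 0, 0, -0.2, 0], [35, 0, 0, 0, 0], [60, 0, 0, 0, 0], [60, 0, 0, 0, 0], [60, 0, 0, 0, 0], [60, 0, 0, 0.3, 0], [60, 0, 0, 0.7, 0], [60, 0, 0, 0.7, 0]]

```text
t: 24.8
eef_pos: [0.6205, -0.0116, 0.1164]
tool_rot: [0.0, 0.249, 0.969, 0.0]
contact_force: [0.0, -0.7, 0.0]
gripper_width: 0.703
grasp_force: 0.0
```

>>> arm_command:
  rows:
    - [[55, 0, 0, 0.2, 0], [55, -0.25, -0.65, 0, 0.4], [55, -0.25, -0.65, 0, 0.4], [55, -0.25, -0.65, 0, 0.4], [55, -0.25, -0.65, 0, 0.4], [55, -0.25, -0.65, 0, 0.4], [55, -0.25, -0.65, 0, 0.4], [55, -0.24, -0.62, 0, 0.35], [55, 0, 0, -0.3, 0], [55, 0, 0, 0, 0]]

```text
t: 26.05
eef_pos: [0.5151, -0.2814, 0.1067]
tool_rot: [-0.002, 0.141, 0.99, 0.001]
contact_force: [0.5, 0.5, 0.4]
gripper_width: 0.643
grasp_force: 0.0
```

```bash
python3 see.py a8 325 185 300 190
python3 - <<'E'
from h import *
S=cams.read_camera("side")
c=blob(S,(12,150,120),(30,255,255),(262,222),30); print("golden",cen(c),plane("side",cen(c),.0175),proj("side",[.6205,-.0115,.0175]))
E
```

```text
26.15 [ 0.5164 -0.2811  0.1078] [-0.    0.14  0.99  0.  ] 0.6437287210174942 [0.8 0.5 0.9] 0.0
golden [260.70924574 220.24939173] [ 0.61955505 -0.0109515   0.0175    ] [260.35090318 220.08733258]
```

View pics/a8.png

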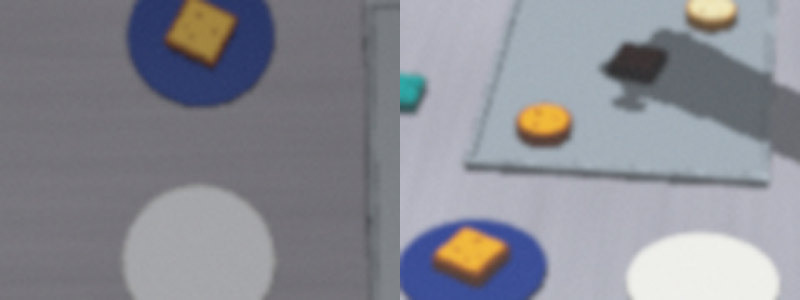

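The golden toast is centred on the blue dish (top half (201,30), side (471,252)), within a couple of mm. Now grip the dark toast.

>>> arm_command:
  rows:
    - [[55, 0, 0, -0.4, 0], [55, 0, 0, -0.5, 0], [55, 0, 0, -0.5, 0], [55, 0, 0, -0.27, 0], [55, 0, 0, 0, 0], [55, 0, 0, 0, 0], [35, 0, 0, 0, 0], [35, 0, 0, 0, 0], [35, 0, 0, 0, 0], [35, 0, 0, 0, 0]]

```text
t: 27.45
eef_pos: [0.5169, -0.2831, 0.0092]
tool_rot: [0.001, 0.141, 0.99, -0.0]
contact_force: [0.3, 1.2, 6.4]
gripper_width: 0.481
grasp_force: 25.7
```

>>> arm_command:
  rows:
    - [[35, 0, 0, 0.4, 0], [35, 0, 0, 0.7, 0], [35, 0, 0, 0.4, 0], [35, -0.15, 0.65, 0, 0], [35, -0.2, 0.8, 0, 0], [35, -0.2, 0.8, 0, 0], [35, -0.2, 0.8, 0, 0], [35, -0.2, 0.8, 0, 0], [35, -0.12, 0.76, 0, 0], [35, 0, 0, 0, 0]]

```text
t: 28.7
eef_pos: [0.4514, -0.0023, 0.0982]
tool_rot: [-0.0, 0.138, 0.99, 0.001]
contact_force: [0.0, 0.2, -0.9]
gripper_width: 0.483
grasp_force: 25.7
```

>>> arm_command:
  rows:
    - [[35, 0, 0, -0.5, 0], [35, 0, 0, -0.5, 0], [35, 0, 0, -0.43, 0], [35, 0, 0, 0, 0], [60, 0, 0, 0, 0], [60, 0, 0, 0, 0], [60, 0, 0, 0, 0], [60, 0, 0, 0.3, 0], [60, 0, 0, 0.8, 0], [60, 0, 0, 0.8, 0]]

```text
t: 29.95
eef_pos: [0.4514, -0.0061, 0.1275]
tool_rot: [-0.0, 0.141, 0.99, -0.0]
contact_force: [2.0, 0.3, -0.2]
gripper_width: 0.702
grasp_force: 0.0
```

>>> arm_command:
  rows:
    - [[60, 0, 0, 0.8, 0], [60, 0, 0, 0.8, 0], [60, 0, 0.5, 0.5, 0], [60, 0, 0.8, 0, 0], [60, 0, 0.8, 0, 0], [60, 0, 0.8, 0, 0], [60, 0, 0.6, 0, 0], [60, 0, 0, 0, 0], [60, 0, 0, 0, 0], [60, 0, 0, 0, 0]]

```text
t: 31.2
eef_pos: [0.4519, 0.2026, 0.2522]
tool_rot: [-0.0, 0.142, 0.99, -0.0]
contact_force: [-0.8, 0.5, -0.4]
gripper_width: 0.703
grasp_force: 0.0
```

```bash
python3 see.py a9 370 185 310 210
python3 - <<'E'
from h import *
S=cams.read_camera("side");T=cams.read_camera("top")
for n,im,lo,hi,uv in (("side",S,(0,25,0),(179,255,110),(331,228)),("top",T,(0,25,0),(179,255,85),(325,218)),("top",T,(12,112,70),(30,255,255),(325,150))):
    c=blob(im,lo,hi,uv,22); print(n,plane(n,cen(c),.018))
E
```

```text
31.3 [0.452  0.2029 0.2523] [0.    0.142 0.99  0.   ] 0.7034333633855638 [-0.2  0.2 -0.5] 0.0
side [ 0.44997541 -0.0051442   0.018     ]
top [ 0.45201146 -0.00683941  0.018     ]
top [ 0.62157121 -0.01223126  0.018     ]
```

View pics/a9.png

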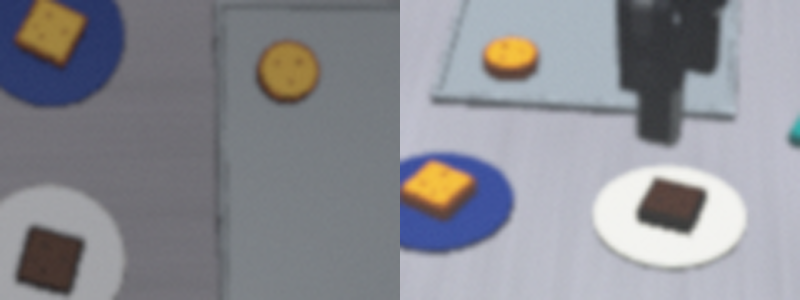

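Both toasts lie flat and centred on their dishes (golden (50,30), dark (50,260) in the top half). The rusk is in place and the arm is clear, so I'm handing in.

```bash
python3 -c "
from station import job;print(job.hand_in())"
```

```text
the job is handed in; nothing more can be done
None
```

I handed the job in at about 31 s: the pale square toast is shut in the green box, the golden one is on the blue dish and the dark one on the white dish, each within about 3 mm of centre, and I did not touch the round rusks; the hand-in gave no verdict.

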